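Set the display corner of the cake studio

TASK

Set up the display corner: build the little dummy cake in the middle of the wooden cake stand, the wide white tier below and the narrow white tier centred on top of it. On the wooden paddle board stand the steel cup in the middle of the cork disc next to the board's handle, the amber jar in the middle of the cork disc at the opposite end, and the white fondant stamp in the middle of the disc between them. Everything stands upright on its base, let go and at rest.

Things in the scene. Friction and masses are not known exactly. Their poses are not given: they have to be found in the camera images.
- stand: Low turned-wood cake stand, fixed to the table (placed anew at each start): flat round top 140 mm across, its surface 60 mm above the table; foot 92 mm across. Origin: centre of its underside, on its axis, z up.
- board: Light-brown wooden paddle board lying flat, fixed to the table (placed anew at each start), 14 mm thick. Origin: centre of the underside of its rectangular part, which is 95 mm (x) by 270 mm (y); a handle tongue 30 mm wide sticks out 42 mm beyond its +y end. Three flat cork discs 68 mm across, flush with the top at 14 mm (no recess), centred at y = +90 mm (next to the handle), 0 (middle) and -90 mm (opposite end), all at x = 0. z up.
- wide_tier: Wide tier of a dummy cake: solid white cylinder 60 mm across, 42 mm high, about 90 g. Origin: centre of its underside, z up.
- narrow_tier: Narrow tier of a dummy cake: solid white cylinder 42 mm across, 36 mm high, about 45 g. Origin: centre of its underside, z up.
- cup: Plain open steel cup, straight-sided, 56 mm across outside, 60 mm high, wall 3 mm, no handle, about 90 g; rigid. Origin: centre of its underside, z up.
- stamp: White plastic fondant stamp standing on its foot: foot disc 40 mm across and 12 mm thick, thin stem 16 mm across, and on top a round cylindrical grip 24 mm across from 34 to 62 mm above the underside (62 mm is the full height); about 50 g. Origin: centre of its underside, z up.
- jar: Small closed amber glass jar with a wooden lid, body 46 mm across, 75 mm high with the lid, about 120 g; straight-sided from 10 to 40 mm above the underside; lid 42 mm across, from 59 to 75 mm. Origin: centre of its underside, z up.
Things that resemble listed ones, but are neither listed nor needed, are in the scene too. Of the things shaped like the jar, the amber one is meant.

How it is judged:
At the end, for the whole second after the job is handed in: Wide tier on the stand within 12 mm of its centre; narrow tier on the wide one within 8 mm; cup, stamp, jar on the discs next to the handle, middle, opposite end, each within 12 mm of the disc centre along and across the board; all upright within 0.1 rad and at rest (horizontal distance between wide_tier and stand below 0.012 m and z of wide_tier in the frame of stand between 0.056 and 0.064 m and horizontal distance between narrow_tier and wide_tier below 0.008 m and z of narrow_tier in the frame of wide_tier between 0.038 and 0.046 m and x of cup in the frame of board between -0.012 and 0.012 m and y of cup in the frame of board between 0.078 and 0.102 m and z of cup in the frame of board between 0.01 and 0.018 m and x of stamp in the frame of board between -0.012 and 0.012 m and y of stamp in the frame of board between -0.012 and 0.012 m and z of stamp in the frame of board between 0.01 and 0.018 m and x of jar in the frame of board between -0.012 and 0.012 m and y of jar in the frame of board between -0.102 and -0.078 m and z of jar in the frame of board between 0.01 and 0.018 m and angle between each of wide_tier, narrow_tier, cup, stamp, jar's own z axis and vertical below 0.1 rad and linear speed of each of wide_tier, narrow_tier, cup, stamp, jar below 0.02 m/s and angular speed of each of wide_tier, narrow_tier, cup, stamp, jar below 0.3 rad/s); the robot touches nothing.
It also fails if it takes over 136 s, if anything falls off the work surface, if the arm or the gripper's body presses on something with over 40 N, if the wrist force passes 120 N, or if a joint passes its speed limit or range.

ROBOT

A 7-joint arm with a two-finger parallel gripper is mounted at the origin on the work surface. World frame = base frame: x ahead of the robot, y to its left, z up, the work surface at z = 0. Lengths are in m, angles in rad, forces in N, time in s.
With the tool pointing down it reaches from about 0.4 to 0.9 m from the base axis. Payload 5.6 kg.
Tool frame: the origin (TCP) lies at the very end of the fingers, on their centre line; the grasp point (between the pads) lies behind it (hold_point_z is the z of the grasp point in the tool frame, in m); z points along the fingers, y is the direction in which the jaws open and shut (so a half turn about z gives the same grasp; the last joint's range is limited). The gripper opens to 92 mm and grips with 3 to 60 N. Pads are 20 mm wide; open, the fingers measure 128 mm over their backs; the gripper's body (75 mm by 189 mm) begins 69 mm behind the grasp point.
Start: joints at [1.255, 0.468, -0.012, 1.603, 0.006, 1.071, -0.056], TCP at [0.175, -0.626, 0.215] pointing down, gripper open.
Joint ranges: [-2.53, 2.53], [-0.31, 2.02], [-1.57, 1.55], [0.28, 2.44], [-1.29, 4.43], [0.15, 1.84], [-2.92, 2.92]. Speed limits (rad/s): [2.57, 2.57, 3.14, 3.14, 3.14, 3.14, 3.14].

INTERFACE

Orientations are given as a unit quaternion [w, x, y, z].
In Python, from workcell import get_obs, grab_frame, camera_info, hand_in, recognise, hold_point_z gives the robot as it stands. The module is installed in compiled form; this text tells all that it offers.
- The arm moves only by the tool arm_command, never from a script. Its argument "steps" is one flat list of numbers, 7 for each row, row after row: the shift along the world's x, y, z in units of 30 mm (1.0 is 30 mm), then the turn, a rotation vector about the world's x, y, z in units of 10 degrees (1.0 is 10 degrees), then the gripper command: -1 is shut, 1 is fully open, values between are in proportion. In form: [dx, dy, dz, wx, wy, wz, hand, dx, dy, dz, wx, wy, wz, hand, ...]. A call has 1 to 5 rows; each row is the pose to reach, as a shift and turn from the pose measured when the call began; what a row does not reach only later rows make up. A row lasts 1/8 s, in which the tool goes at most 62.5 mm and 10.7 degrees, less where a joint would pass 70% of its speed; a pose out of reach is approached as far as the arm can. A call with a gripper value outside its range is refused whole. The fingers move at their own pace and stop on an object; "grip_force" is the grip in N (left out, the last holds). Time passes only in rows, so rows that repeat a pose let the fingers close. It gives the time, the measured TCP pose, the force and the opening at its end, in the units of the state.
- get_obs(): the state, without advancing time (a new reading comes with each control period).
- grab_frame(name): name is "scene" or "side" or "wrist"; returns (picture, depth): 420x560x3 uint8, red, green, blue; 420x560 float32, m along the optical axis (not along the pixel's ray), 0 where there is no reading.
- camera_info(name): a dict with "K" (3x3 intrinsics, pixels), "R" (3x3) and "t" (3): a world point X has camera coordinates R X + t; the wrist camera has in their place "T_tool_cam" (4x4, takes a point from camera to tool coordinates, whose origin is the TCP and whose axes are the flange's). Camera axes: x right, y down, z forward; pixel columns grow to the right and rows downward; lengths in m; the calibration is good to about 2 mm. A picture is of the moment at which its call begins: read the wrist's pose just before it. camera_info takes no time and is no camera call.
- hand_in(): hands the job in, once; it reports no verdict.
Trained networks look in the newest picture that a camera, given by its name, has taken for a name from the list of things; names that differ only in an ending like _2 or _b are one class to them, and where a whole thing is asked for, a point or a joint stands for the part that bears it (a point fixed in the world has none). Each returns a list of dicts, best first, with "conf" (0 to 1); they miss things now and then, are a little off and sometimes report something else, mostly with a low value. They report only what shows in the picture. A call takes as long as a camera call. They do not tell look-alikes from the thing itself.
- recognise(name, camera): "position" ([row, column] in pixels, amid what is visible of it).
The state is a dict: "time": time; "joint_positions": joint angles; "dq": joint speeds; "joint_torque": joint torques, N m; "position": TCP position; "ee_rot": TCP orientation; "contact_force": force on the tool from outside, world axes, zero at the start; "ft_torque": the same for the moment, N m; "gripper_width": finger opening in m.
Only numpy, scipy, OpenCV 4.12 (cv2) and the standard library are available. Lean on these libraries where they do the work, as an engineer would, in place of code of your own. Each camera call takes 0.05 s, during which the arm holds its last target. There are 200 camera calls.

## Working session

There is one attempt and no reset: what is moved stays moved. The work goes in short steps, Python scripts to look and compute and a tool call to move; the robot and the scene stay as the last step left them, time stands still between calls to the robot, and variables do not carry over. Pictures are saved under pics/ and viewed, about 12 in all and at most 16, crops included, and the job is handed in when it is done.

Besides the shell and the picture viewer there is one more tool, called after "Call:" as name(argument=value, ...) on one line, values as JSON. arm_command: Moves the arm, as the interface text tells. Its arguments: {"type":"object","properties":{"steps":{"type":"array","items":{"type":"number"}},"grip_force":{"type":"number"}},"required":["steps"]}

```bash
mkdir -p pics; cat > h.py <<'E'
import numpy as np, cv2
from workcell import *
def cloud(cam, d):
    i=camera_info(cam); K=np.array(i["K"]); v,u=np.indices(d.shape)
    P=np.stack([(u-K[0,2])/K[0,0]*d,(v-K[1,2])/K[1,1]*d,d],-1)
    if "R" in i: return (P-np.array(i["t"]).ravel())@np.array(i["R"])
    o=O; q=o["ee_rot"]; from scipy.spatial.transform import Rotation as R
    T=np.array(i["T_tool_cam"]); P=P@T[:3,:3].T+T[:3,3]
    return P@R.from_quat([q[1],q[2],q[3],q[0]]).as_matrix().T+np.array(o["position"])
def snap(cam,save=None):
    global O
    O=get_obs(); p,d=grab_frame(cam); X=cloud(cam,d); X[d==0]=np.nan
    if save: cv2.imwrite("pics/"+save,cv2.cvtColor(p,cv2.COLOR_RGB2BGR))
    return p,d,X
E
python3 - <<'E'
from h import *
np.set_printoptions(precision=3,suppress=True)
print(hold_point_z, get_obs())
for c in ["scene","side"]:
    p,d,X=snap(c,c+"0.png")
    np.savez(c+"0.npz",p=p,X=X)
    i=camera_info(c); print(c,-np.array(i["R"]).T@np.array(i["t"]).ravel())
    for n in ["stand","board","wide_tier","narrow_tier","cup","stamp","jar"]:
        for r in recognise(n,c):
            a,b=map(int,r["position"]); print(c,n,r["conf"],(a,b),X[a,b])
E
```

```text
-0.0187 {'time': 0.0, 'joint_positions': array([ 1.255,  0.468, -0.012,  1.604,  0.006,  1.071, -0.056]), 'dq': array([ 0.   ,  0.   , -0.001,  0.001, -0.001,  0.   , -0.001]), 'joint_torque': array([  0.   , -52.057,  -0.012, -24.375,  -0.057,   0.017,   0.   ]), 'position': array([ 0.175, -0.625,  0.214]), 'ee_rot': array([-0.001,  0.991,  0.136, -0.   ]), 'contact_force': array([-0.048, -0.086,  0.944]), 'ft_torque': array([-0.002,  0.003,  0.004]), 'gripper_width': 0.09195170005684751}
scene [1.073 0.229 0.81 ]
scene stand 0.62 (231, 191) [ 0.611 -0.167  0.063]
scene board 0.97 (291, 351) [0.613 0.211 0.014]
scene wide_tier 0.87 (210, 292) [0.462 0.025 0.044]
scene narrow_tier 0.51 (199, 217) [ 0.48  -0.169  0.033]
scene cup 0.82 (225, 414) [0.384 0.313 0.011]
scene stamp 0.83 (174, 172) [ 0.433 -0.326  0.026]
scene stamp 0.57 (233, 192) [ 0.615 -0.163  0.062]
scene jar 0.71 (218, 358) [0.451 0.182 0.064]
scene jar 0.63 (189, 362) [0.366 0.172 0.072]
side [ 0.377 -0.538  0.706]
side stand 0.67 (284, 364) [ 0.605 -0.171  0.061]
side board 0.61 (165, 308) [0.604 0.191 0.014]
side wide_tier 0.87 (229, 254) [0.444 0.005 0.043]
side narrow_tier 0.65 (316, 283) [ 0.459 -0.188  0.037]
side cup 0.8 (138, 217) [0.408 0.284 0.055]
side cup 0.57 (287, 362) [ 0.6   -0.176  0.061]
side stamp 0.58 (406, 284) [ 0.426 -0.339  0.063]
side jar 0.86 (181, 196) [0.347 0.141 0.065]
side jar 0.72 (170, 233) [0.428 0.156 0.065]
```

View pics/scene0.png

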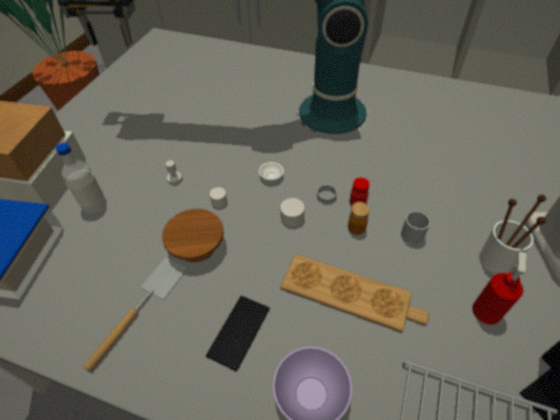

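View pics/side0.png

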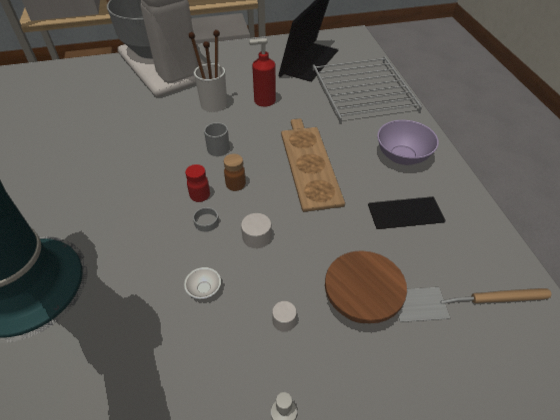

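The scene picture shows the stand at (231,191), and the board at (291,351) with its handle to the right (+y). The wide tier is at (210,292), the narrow tier at (199,217), the stamp at (174,172) and the cup at (225,414). Two things are jar-shaped: (218,358) is amber with a wooden lid, and (189,362) is red. The amber one fits. The bowl (173,271) and ring (193,327) are decoys. Next I'll measure and take a confirming crop.

```bash
cat >> h.py <<'E'
def top(X,xy,r,z0,z1,rad=None):
    "centre of top-surface points near xy between heights; circle fit to enclosing"
    m=(np.hypot(X[...,0]-xy[0],X[...,1]-xy[1])<r)&(X[...,2]>z0)&(X[...,2]<z1)
    P=X[m][:,:2].astype(np.float32)
    if len(P)<8: return None
    from scipy.optimize import least_squares
    (c,R)=cv2.minEnclosingCircle(P)
    return np.round([*c,R,*P.mean(0),np.median(X[m][:,2]),len(P)],4)
E
python3 - <<'E'
from h import *
np.set_printoptions(precision=4,suppress=True)
L=dict(stand=((.61,-.168),.09,.052,.07),wide=((.45,.015),.05,.037,.05),narrow=((.468,-.18),.04,.031,.045),cup=((.395,.298),.05,.054,.07),stamp=((.43,-.333),.04,.056,.07),jar=((.437,.165),.035,.069,.083))
A={}
for c in ["scene","side"]:
    f=np.load(c+"0.npz"); p,X=f["p"],f["X"]
    A[c]=p
    for n,a in L.items(): print(c,n,top(X,*a))
    b=(X[...,2]>.008)&(X[...,2]<.02)&(abs(X[...,0]-.61)<.13)&(abs(X[...,1]-.2)<.22)
    hsv=cv2.cvtColor(p,cv2.COLOR_RGB2HSV); b&=hsv[...,1]>60
    n,l,s,ce=cv2.connectedComponentsWithStats(b.astype(np.uint8)); k=1+s[1:,4].argmax()
    P=X[l==k][:,:2]
    h=cv2.minAreaRect((P*1000).astype(np.float32)); print("board all",h)
    # rect part: rotate to long axis, use rows with full width
    w,hh=h[1]; bx=cv2.boxPoints(h)/1000
    e=[bx[1]-bx[0],bx[2]-bx[1]]; e=max(e,key=np.linalg.norm); e/=np.linalg.norm(e); e=e if e[1]>0 else -e
    nrm=np.array([e[1],-e[0]])
    s_,t_=P@e,P@nrm; q=np.percentile(t_,[.5,99.5]); edge=s_[abs(t_-q.mean())>.025]
    print("axis",e,"w",np.ptp(q),"len",np.percentile(edge,[.3,99.7]),"full",s_.min(),s_.max(), "centre", e*(np.percentile(edge,.3)+.135)+nrm*q.mean(), "c2",e*(np.percentile(edge,99.7)-.135)+nrm*q.mean())
a=cv2.resize(A["scene"][165:245,320:440],None,fx=4,fy=4,interpolation=2)
b=cv2.resize(A["side"][150:210,175:265],None,fx=4,fy=4,interpolation=2)
o=np.zeros((560,480,3),np.uint8);o[:320]=a;o[320:,:360]=b
cv2.imwrite("pics/crop.png",o[...,::-1])
E
```

```text
scene stand [   0.6077   -0.1637    0.0719    0.6134   -0.1625    0.0611 2447.    ]
scene wide [  0.451    0.022    0.0315   0.4528   0.0226   0.0432 384.    ]
scene narrow [  0.4634  -0.1752   0.0214   0.4648  -0.1737   0.0371 178.    ]
scene cup [  0.4085   0.3134   0.0294   0.4111   0.3133   0.0599 171.    ]
scene stamp [ 0.4279 -0.3267  0.0117  0.4293 -0.3256  0.0622 58.    ]
scene jar [  0.4315   0.1821   0.0215   0.4343   0.1807   0.0763 211.    ]
board all ((612.6425170898438, 218.47581481933594), (311.87030029296875, 96.5966796875), 87.47516632080078)
axis [0.0441 0.999 ] w 0.09385876208069643 len [0.0912 0.3585] full 0.08931694277927522 0.40118720637712885 centre [0.6122 0.1995] c2 [0.6121 0.1967]
side stand [   0.6092   -0.1691    0.0707    0.6069   -0.1735    0.0607 4577.    ]
side wide [  0.4509   0.0172   0.031    0.4501   0.0157   0.0429 581.    ]
side narrow [  0.4631  -0.1789   0.0212   0.4626  -0.1803   0.0367 444.    ]
side cup [  0.4087   0.31     0.0302   0.4086   0.3089   0.0586 157.    ]
side stamp [  0.4275  -0.3308   0.0121   0.4275  -0.3313   0.0625 236.    ]
side jar [  0.432    0.177    0.0216   0.431    0.1753   0.0755 233.    ]
board all ((611.2609252929688, 213.09634399414062), (310.8726501464844, 94.15350341796875), 87.30084991455078)
axis [0.0471 0.9989] w 0.09264822952232854 len [0.0877 0.3547] full 0.08620897100151517 0.39708159575167085 centre [0.61   0.1942] c2 [0.6099 0.1912]
```

View pics/crop.png

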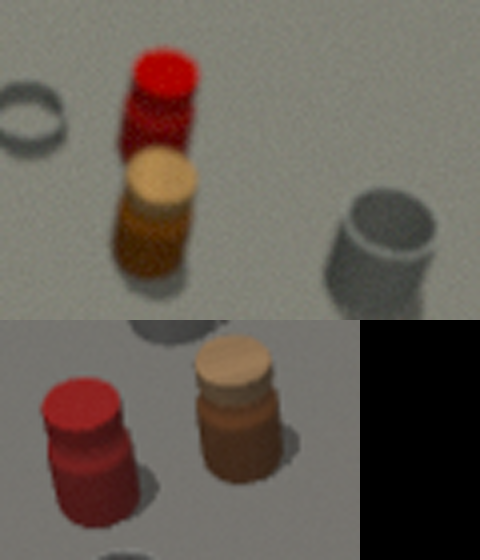

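The crop confirms it: the jar behind is red all over, and the front one is amber with a wooden lid, at scene (218,358). I'll start with the stamp, since it lies on the way, keeping the jaws along y.

Call:
arm_command(steps=[8.4,9.9,-1.0,0,0,-1.56,1,8.4,9.9,-1.0,0,0,-1.56,1,8.4,9.9,-1.0,0,0,-1.56,1,8.4,9.9,-1.0,0,0,-1.56,1,8.4,9.9,-1.0,0,0,-1.56,1], grip_force=20)

```text
time: 1.42
position: [0.3779, -0.3869, 0.1909]
ee_rot: [0.0, 1.0, 0.0, 0.0]
contact_force: [0.8, -0.0, 0.4]
gripper_width: 0.0918
```

Call:
arm_command(steps=[1.67,1.93,-0.7,0,0,0,1,1.67,1.93,-0.7,0,0,0,1,1.67,1.93,-0.7,0,0,0,1,1.67,1.93,-0.7,0,0,0,1])

```text
time: 1.92
position: [0.4269, -0.3311, 0.1702]
ee_rot: [0.001, 1.0, -0.001, 0.0]
contact_force: [-0.2, 1.0, 1.1]
gripper_width: 0.0922
```

```bash
python3 - <<'E'
from h import *
p,d,X=snap("wrist","w1.png")
import h; print(h.O["position"],h.O["ee_rot"],h.O["time"])
print(top(X,(.428,-.329),.04,.055,.07)); print(top(X,(.428,-.329),.06,.006,.02)); print(top(X,(.463,-.177),.05,.03,.045))
E
```

```text
[ 0.4268627  -0.33105716  0.17017832] [ 9.69419656e-04  9.99998626e-01 -1.32613470e-03  2.22513652e-04] 1.925
[ 4.297e-01 -3.301e-01  1.200e-02  4.304e-01 -3.302e-01  6.140e-02
  5.980e+02]
[ 4.297e-01 -3.302e-01  1.990e-02  4.368e-01 -3.302e-01  1.280e-02
  6.650e+02]
[ 4.648e-01 -1.790e-01  2.100e-02  4.653e-01 -1.801e-01  3.560e-02
  1.745e+03]
```

View pics/w1.png

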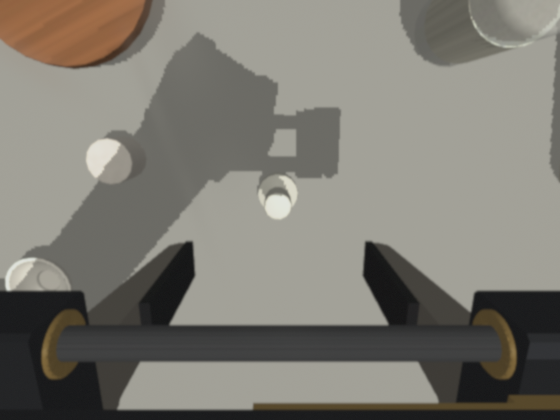

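The wrist view shows the stamp at (200,277) between the fingers and the narrow tier at (160,109). It agrees with the averages from the fixed cameras to about 2 mm. Next I'll descend and grip.

Call:
arm_command(steps=[0.09,0.04,-2.0,0,0,0,1,0.09,0.04,-4.0,0,0,0,1,0.09,0.04,-4.67,0,0,0,1,0.09,0.04,-4.67,0,0,0,1,0.09,0.04,-4.67,0,0,0,-1])

```text
time: 2.6
position: [0.4298, -0.3315, 0.0314]
ee_rot: [0.002, 1.0, -0.002, 0.001]
contact_force: [-0.3, -0.3, 0.7]
gripper_width: 0.0839
```

Call:
arm_command(steps=[0,0,0,0,0,0,-1,0,0,0,0,0,0,-1,0,0,0,0,0,0,-1,0,0,0,0,0,0,-1,0,0,0,0,0,0,-1])

```text
time: 3.22
position: [0.4298, -0.3314, 0.0314]
ee_rot: [0.002, 1.0, -0.002, 0.001]
contact_force: [1.0, -0.6, -0.4]
gripper_width: 0.0341
```

Call:
arm_command(steps=[0,0,0,0,0,0,-1,0,0,0,0,0,0,-1,0,0,0,0,0,0,-1,0,0,2,0,0,0,-1,0,0,4,0,0,0,-1])

```text
time: 3.85
position: [0.4292, -0.331, 0.1519]
ee_rot: [0.001, 1.0, -0.002, 0.0]
contact_force: [0.7, -0.7, -0.3]
gripper_width: 0.0234
```

Call:
arm_command(steps=[6.1,17.5,1,0,0,0,-1,6.1,17.5,1,0,0,0,-1,6.1,17.5,1,0,0,0,-1,6.1,17.5,1,0,0,0,-1,6.1,17.5,1,0,0,0,-1])

```text
time: 4.47
position: [0.5325, -0.0349, 0.1688]
ee_rot: [0.001, 1.0, -0.003, 0.0]
contact_force: [0.2, -0.7, -0.4]
gripper_width: 0.0232
```

Call:
arm_command(steps=[0.92,7.63,1,0,0,0,-1,0.92,7.63,1,0,0,0,-1,0.92,7.63,1,0,0,0,-1,0.92,7.63,1,0,0,0,-1,0.92,7.63,1,0,0,0,-1])

```text
time: 5.1
position: [0.5594, 0.1992, 0.1991]
ee_rot: [-0.0, 1.0, 0.001, 0.001]
contact_force: [-0.4, -0.2, -0.6]
gripper_width: 0.0236
```

```bash
python3 - <<'E'
from h import *
import h
p,d,X=snap("wrist","w2.png"); print(h.O["position"],h.O["time"])
b=(X[...,2]>.006)&(X[...,2]<.022)&(abs(X[...,0]-.61)<.13)&(abs(X[...,1]-.2)<.22)
b&=cv2.cvtColor(p,cv2.COLOR_RGB2HSV)[...,1]>60
n,l,s,ce=cv2.connectedComponentsWithStats(b.astype(np.uint8)); P=X[l==1+s[1:,4].argmax()][:,:2]
print(cv2.minAreaRect((P*1000).astype(np.float32)))
e=np.array([.0456,.999]); nr=np.array([e[1],-e[0]]); s_,t_=P@e,P@nr
q=np.percentile(t_,[.5,99.5]); ed=s_[abs(t_-q.mean())>.025]
r=np.percentile(ed,[.3,99.7]); print(q,np.ptp(q),r,np.ptp(r),"c",e*r.mean()+nr*q.mean())
E
```

```text
[0.55937414 0.19920321 0.19911203] 5.1
((613.494140625, 215.48095703125), (311.19061279296875, 94.73225402832031), 87.33879089355469)
[0.55684712 0.64959825] 0.09275113104570931 [0.08983398 0.35542868] 0.26559469798738455 c [0.61277145 0.19490174]
```

View pics/w2.png

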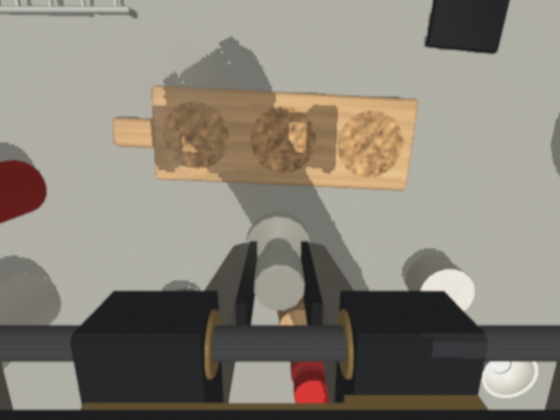

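The wrist view shows the board from (90,155) to (185,410) with its handle on the left (+y); the middle disc is at (140,283). The board centre comes out at (.6128,.195), in agreement with the other cameras.

Call:
arm_command(steps=[1.78,-0.14,-0.5,0,0,0,-1,1.78,-0.14,-2.4,0,0,0,-1,1.78,-0.14,-4.2,0,0,0,-1,1.78,-0.14,-4.9,0,0,0,-1,1.78,-0.14,-5.07,0,0,0,-1])

```text
time: 5.78
position: [0.6128, 0.1903, 0.0457]
ee_rot: [0.001, 1.0, -0.001, -0.001]
contact_force: [-0.5, 0.3, -0.5]
gripper_width: 0.0233
```

Call:
arm_command(steps=[0,0.15,0,0,0,0,-1,0,0.15,-0.03,0,0,0,-1,0,0.15,-0.03,0,0,0,0.3,0,0.15,-0.03,0,0,0,0.3,0,0.15,-0.03,0,0,0,0.3])

```text
time: 6.4
position: [0.613, 0.1948, 0.0452]
ee_rot: [0.001, 1.0, -0.001, -0.0]
contact_force: [-0.8, 0.2, -1.0]
gripper_width: 0.0511
```

Call:
arm_command(steps=[0,0,2,0,0,0,0.4,0,0,4,0,0,0,1,-5.34,-5.9,3.5,0,0,0,1,-5.34,-5.9,3.5,0,0,0,1,-5.34,-5.9,3.5,0,0,0,1])

```text
time: 7.02
position: [0.4861, 0.0546, 0.1536]
ee_rot: [0.002, 1.0, -0.001, 0.0]
contact_force: [0.7, -0.8, 0.4]
gripper_width: 0.092
```

Call:
arm_command(steps=[0,0,0,0,0,0,1])

```text
time: 7.15
position: [0.483, 0.0507, 0.1533]
ee_rot: [0.003, 1.0, -0.004, -0.001]
contact_force: [1.2, 0.9, 0.9]
gripper_width: 0.0918
```

Call:
arm_command(steps=[-1.01,-1.09,0.3,0,0,0,1,-1.01,-1.09,0.3,0,0,0,1,-1.01,-1.09,0.3,0,0,0,1])

```text
time: 7.52
position: [0.4539, 0.0189, 0.1628]
ee_rot: [0.002, 1.0, -0.004, -0.0]
contact_force: [0.5, -0.0, -0.2]
gripper_width: 0.092
```

```bash
python3 - <<'E'
from h import *
import h
p,d,X=snap("wrist"); print(h.O["position"],h.O["time"])
print(top(X,(.4527,.018),.05,.036,.048)); print(top(X,(.61,-.168),.09,.052,.07))
f=snap("scene","s1.png"); X=f[2]; print(top(X,(.613,.195),.035,.07,.083)); print(top(X,(.4527,.018),.05,.036,.048))
E
```

```text
[0.45394302 0.0188582  0.1627943 ] 7.525
[4.522e-01 1.840e-02 2.990e-02 4.534e-01 1.840e-02 4.150e-02 3.380e+03]
[ 5.795e-01 -1.479e-01  5.920e-02  5.789e-01 -1.486e-01  5.940e-02
  1.098e+04]
[6.118e-01 1.985e-01 1.250e-02 6.136e-01 1.986e-01 7.690e-02 1.100e+02]
[4.509e-01 2.220e-02 3.050e-02 4.531e-01 2.280e-02 4.310e-02 3.900e+02]
```

The stamp stands within 1 mm of its disc. Now the wide tier, at (.4522,.0184).

Call:
arm_command(steps=[-0.06,0,-2,0,0,0,1,-0.06,0,-4,0,0,0,1,-0.06,0,-5,0,0,0,1,-0.06,0,-5.07,0,0,0,1,-0.06,0,-5.07,0,0,0,-1], grip_force=20)

```text
time: 8.25
position: [0.4529, 0.0199, 0.0108]
ee_rot: [0.002, 1.0, -0.003, -0.0]
contact_force: [0.2, 0.3, 0.4]
gripper_width: 0.0837
```

Call:
arm_command(steps=[0,0,0,0,0,0,-1,0,0,0,0,0,0,-1,0,0,0,0,0,0,-1,0,0,0,0,0,0,-1,0,0,0,0,0,0,-1])

```text
time: 8.88
position: [0.4537, 0.0198, 0.0119]
ee_rot: [0.002, 1.0, -0.003, 0.001]
contact_force: [-1.3, -0.9, 7.3]
gripper_width: 0.059
```

Call:
arm_command(steps=[0,0,0,0,0,0,-1,0,0,2,0,0,0,-1,0,0,4,0,0,0,-1,0,0,5,0,0,0,-1])

```text
time: 9.38
position: [0.4547, 0.0199, 0.1647]
ee_rot: [0.002, 1.0, -0.003, 0.003]
contact_force: [0.2, -0.1, -2.0]
gripper_width: 0.059
```

Call:
arm_command(steps=[3.18,-6.26,2,0,0,0,-1,3.18,-6.26,2,0,0,0,-1,3.18,-6.26,2,0,0,0,-1,3.18,-6.26,2,0,0,0,-1,3.18,-6.26,2,0,0,0,-1])

```text
time: 10.0
position: [0.5505, -0.1709, 0.2248]
ee_rot: [0.003, 1.0, -0.005, 0.003]
contact_force: [-0.7, 0.9, -1.4]
gripper_width: 0.059
```

```bash
python3 - <<'E'
from h import *
import h
p,d,X=snap("wrist","w3.png"); print(h.O["position"],h.O["time"])
print(top(X,(.61,-.168),.085,.052,.066)); print(top(X,(.4648,-.179),.05,.03,.042))
E
```

```text
[ 0.55045231 -0.17086244  0.22482653] 10.0
[ 6.1060e-01 -1.6840e-01  7.0000e-02  6.1340e-01 -1.6830e-01  5.9500e-02
  1.6432e+04]
None
```

View pics/w3.png

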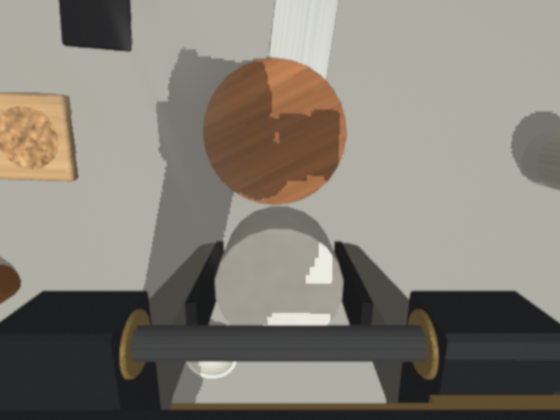

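The wrist view shows the stand top at (131,275) and the tier held at (275,280). The stand centre is (.6106,-.1684).

Call:
arm_command(steps=[2.04,0.08,-0.5,0,0,0,-1,2.04,0.08,-2.4,0,0,0,-1,2.04,0.08,-4.2,0,0,0,-1,2.04,0.08,-4.9,0,0,0,-1,2.04,0.08,-5.06,0,0,0,-1])

```text
time: 10.68
position: [0.6107, -0.1648, 0.0721]
ee_rot: [0.002, 1.0, -0.003, 0.002]
contact_force: [0.2, 0.6, -0.8]
gripper_width: 0.0587
```

Call:
arm_command(steps=[0,-0.11,-0.02,0,0,0,-1,0,-0.11,-0.04,0,0,0,-1,0,-0.11,-0.04,0,0,0,0.8,0,-0.11,-0.04,0,0,0,0.8,0,-0.11,-0.04,0,0,0,0.8])

```text
time: 11.3
position: [0.6109, -0.1682, 0.0713]
ee_rot: [0.002, 1.0, -0.003, 0.002]
contact_force: [-0.3, -0.0, -1.1]
gripper_width: 0.0821
```

Call:
arm_command(steps=[0,0,2,0,0,0,1,0,0,4,0,0,0,1,-4.85,-0.4,4,0,0,0,1,-4.85,-0.4,4,0,0,0,1,-4.85,-0.4,4,0,0,0,1])

```text
time: 11.92
position: [0.4619, -0.1808, 0.1915]
ee_rot: [0.002, 1.0, -0.004, 0.001]
contact_force: [0.4, 0.0, 0.7]
gripper_width: 0.0921
```

Call:
arm_command(steps=[0,0,0,0,0,0,1,0,0,0,0,0,0,1])

```text
time: 12.18
position: [0.463, -0.1807, 0.1919]
ee_rot: [0.002, 1.0, -0.004, 0.002]
contact_force: [0.6, 0.5, -0.1]
gripper_width: 0.0921
```

```bash
python3 - <<'E'
from h import *
import h
p,d,X=snap("wrist","w4.png"); print(h.O["position"],h.O["time"])
print(top(X,(.61,-.168),.05,.095,.11)); print(top(X,(.4648,-.179),.05,.03,.042))
for c in("scene","side"):
  X=snap(c)[2];print(c,top(X,(.61,-.168),.05,.095,.11))
E
```

```text
[ 0.46301529 -0.18074102  0.19185115] 12.175
[ 6.093e-01 -1.688e-01  2.980e-02  6.006e-01 -1.690e-01  1.015e-01
  4.075e+03]
[ 4.649e-01 -1.783e-01  2.100e-02  4.656e-01 -1.785e-01  3.550e-02
  1.348e+03]
scene [ 6.085e-01 -1.658e-01  3.120e-02  6.110e-01 -1.637e-01  1.029e-01
  4.940e+02]
side [ 6.079e-01 -1.688e-01  3.070e-02  6.070e-01 -1.716e-01  1.026e-01
  9.390e+02]
```

Call:
arm_command(steps=[0.06,0.07,-2,0,0,0,0.6,0.06,0.07,-4,0,0,0,0.6,0.06,0.07,-5.7,0,0,0,0.6,0.06,0.07,-6.12,0,0,0,0.6,0.06,0.07,-6.12,0,0,0,-1])

```text
time: 12.95
position: [0.4653, -0.1781, 0.0076]
ee_rot: [0.002, 1.0, -0.003, 0.001]
contact_force: [0.2, 0.1, 0.3]
gripper_width: 0.0655
```

Call:
arm_command(steps=[0,0,0,0,0,0,-1,0,0,0,0,0,0,-1,0,0,0,0,0,0,-1,0,0,0,0,0,0,-1,0,0,0,0,0,0,-1])

```text
time: 13.58
position: [0.4665, -0.1786, 0.0091]
ee_rot: [0.002, 1.0, -0.003, 0.002]
contact_force: [-0.4, 0.2, 7.3]
gripper_width: 0.0416
```

Call:
arm_command(steps=[0,0,0,0,0,0,-1,0,0,2,0,0,0,-1,0,0,4,0,0,0,-1,0,0,6,0,0,0,-1,0,0,6,0,0,0,-1])

```text
time: 14.2
position: [0.4695, -0.1796, 0.1941]
ee_rot: [0.004, 1.0, -0.004, 0.007]
contact_force: [0.0, -0.7, -0.6]
gripper_width: 0.0413
```

Call:
arm_command(steps=[4.72,0.36,0,0.05,0.08,0,-1,4.72,0.36,0,0.05,0.08,0,-1,4.72,0.36,0,0.05,0.08,0,-1,4.72,0.36,-1.2,0.05,0.08,0,-1,4.72,0.36,-2.2,0.05,0.08,0,-1])

```text
time: 14.82
position: [0.6101, -0.1684, 0.1253]
ee_rot: [-0.001, 1.0, -0.003, -0.001]
contact_force: [-0.3, 0.1, -0.2]
gripper_width: 0.0416
```

```bash
python3 - <<'E'
from h import *
import h
X=snap("side","sd2.png")[2]; print(h.O["position"],h.O["ee_rot"])
z=h.O["position"][2]; print(z)
print(top(X,(.61,-.168),.04,z+.015,z+.036))
p=cv2.imread("pics/sd2.png")[210:350,300:440]; cv2.imwrite("pics/sd2c.png",cv2.resize(p,None,fx=4,fy=4))
E
```

```text
[ 0.61012646 -0.16837337  0.12531502] [-6.05029319e-04  9.99993714e-01 -3.34687440e-03 -1.00218727e-03]
0.12531501768040998
[ 6.008e-01 -1.693e-01  3.570e-02  5.973e-01 -1.737e-01  1.524e-01
  3.970e+02]
```

View pics/sd2c.png

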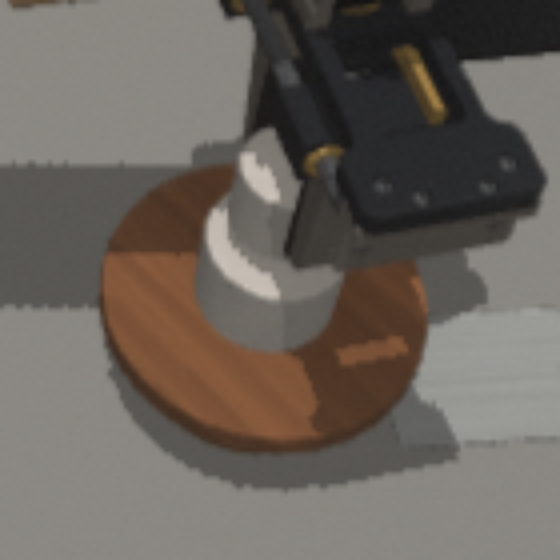

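The side crop shows the narrow tier held upright over the middle of the wide tier. Next I'll lower and release.

Call:
arm_command(steps=[0.03,-0.01,-0.35,0,0,0,-1,0.03,-0.01,-0.46,0,0,0,-1,0.03,-0.01,-0.48,0,0,0,-1,0.03,-0.01,-0.5,0,0,0,-1])

```text
time: 15.38
position: [0.6082, -0.168, 0.1087]
ee_rot: [-0.001, 1.0, -0.003, -0.004]
contact_force: [-7.2, 2.4, 16.9]
gripper_width: 0.0414
```

Call:
arm_command(steps=[0,0,0,0,0,0,0.6,0,0,0,0,0,0,0.6,0,0,0,0,0,0,0.6,0,0,1,0,0,0,0.6,0,0,3,0,0,0,0.6])

```text
time: 16.0
position: [0.6063, -0.1677, 0.1967]
ee_rot: [-0.002, 1.0, -0.003, -0.007]
contact_force: [1.1, 0.3, 0.1]
gripper_width: 0.0737
```

Call:
arm_command(steps=[-5.75,11.5,0,0,-0.08,0,1,-5.75,11.5,0,0,-0.08,0,1,-5.75,11.5,0,0,-0.08,0,1,-5.75,11.5,0,0,-0.08,0,1,-5.75,11.5,0,0,-0.08,0,1])

```text
time: 16.62
position: [0.4663, 0.1125, 0.1971]
ee_rot: [-0.002, 1.0, -0.003, -0.0]
contact_force: [0.4, 0.8, -0.3]
gripper_width: 0.0921
```

```bash
python3 - <<'E'
from h import *
import h
for c in("scene","side"):
  X=snap(c,c+"3.png")[2];print(c,"narrow",top(X,(.61,-.168),.05,.13,.15),"wide ring",top(X,(.61,-.168),.05,.095,.11),"jar",top(X,(.434,.178),.035,.069,.083))
print(h.O["position"],h.O["ee_rot"])
a=cv2.imread("pics/scene3.png")[170:280,140:250];b=cv2.imread("pics/side3.png")[210:320,310:420]
cv2.imwrite("pics/c3.png",cv2.resize(np.hstack([a,b]),None,fx=3.5,fy=3.5))
E
```

```text
scene narrow [ 6.050e-01 -1.630e-01  2.190e-02  6.067e-01 -1.629e-01  1.388e-01
  2.640e+02] wide ring [ 6.096e-01 -1.652e-01  3.010e-02  6.202e-01 -1.584e-01  1.029e-01
  2.730e+02] jar [4.322e-01 1.813e-01 2.170e-02 4.341e-01 1.817e-01 7.650e-02 2.220e+02]
side narrow [ 6.046e-01 -1.681e-01  2.180e-02  6.031e-01 -1.707e-01  1.386e-01
  5.130e+02] wide ring [ 6.082e-01 -1.698e-01  3.020e-02  6.045e-01 -1.827e-01  1.027e-01
  4.430e+02] jar [4.310e-01 1.783e-01 2.200e-02 4.310e-01 1.751e-01 7.560e-02 2.340e+02]
[0.4619853  0.12054645 0.19722509] [-0.003896    0.99998958  0.00192037 -0.00140209]
```

View pics/c3.png

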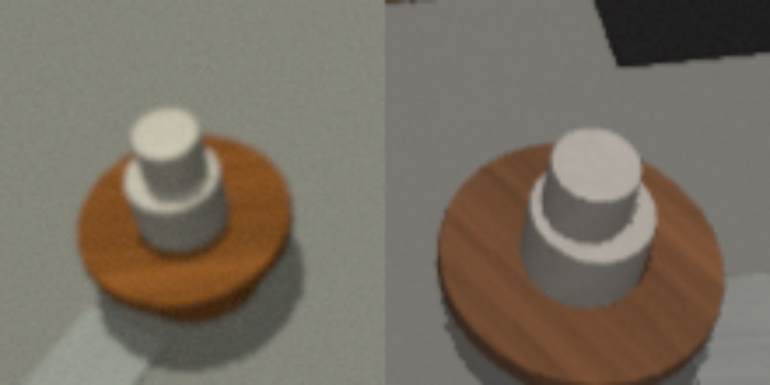

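Both tiers stand, with the narrow one about 4 mm off towards -x (scene crop (205,170), side crop (195,595)). I'll recheck that later from the wrist. Jar next.

Call:
arm_command(steps=[-0.95,1.92,-0.8,0,0,0,1,-0.95,1.92,-0.8,0,0,0,1,-0.95,1.92,-0.8,0,0,0,1])

```text
time: 17.1
position: [0.4356, 0.1747, 0.173]
ee_rot: [-0.003, 1.0, 0.003, -0.001]
contact_force: [-0.1, -0.4, 0.8]
gripper_width: 0.0917
```

```bash
python3 - <<'E'
from h import *
import h
p,d,X=snap("wrist","w5.png"); print(h.O["position"],h.O["ee_rot"],h.O["time"])
print(top(X,(.4337,.178),.035,.068,.083)); print(top(X,(.36,.165),.04,.068,.083),top(X,(.41,.31),.04,.054,.066))
E
```

```text
[0.43561003 0.17468115 0.17299513] [-0.00289785  0.99999166  0.00263067 -0.00116737] 17.1
[4.332e-01 1.787e-01 2.090e-02 4.340e-01 1.785e-01 7.450e-02 1.919e+03]
[3.502e-01 1.621e-01 2.120e-02 3.519e-01 1.625e-01 7.440e-02 1.617e+03] [4.101e-01 3.105e-01 2.840e-02 4.106e-01 3.108e-01 5.900e-02 9.320e+02]
```

View pics/w5.png

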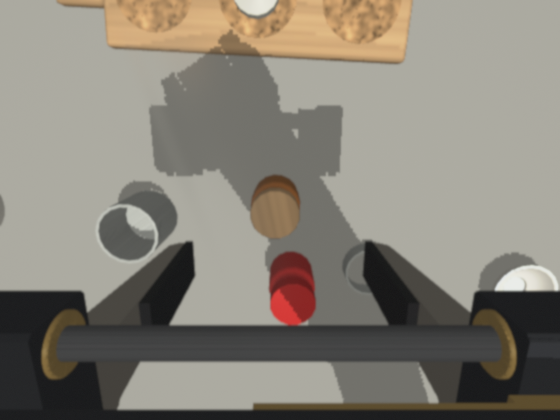

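The wrist view shows the amber jar (wooden lid) at (205,275) and the red one behind it at (290,292). The cup is at (230,128). Gripping the amber jar.

Call:
arm_command(steps=[-0.08,0.13,-0.5,0,0,0,0.9,-0.08,0.13,-2.5,0,0,0,0.7,-0.08,0.13,-4.4,0,0,0,0.7,-0.08,0.13,-5.43,0,0,0,0.7,-0.08,0.13,-5.43,0,0,0,0], grip_force=25)

```text
time: 17.77
position: [0.4322, 0.1761, 0.0079]
ee_rot: [-0.002, 1.0, 0.001, -0.003]
contact_force: [-0.3, 0.5, 0.6]
gripper_width: 0.07
```

Call:
arm_command(steps=[0,0,0,0,0,0,-1,0,0,0,0,0,0,-1,0,0,0,0,0,0,-1,0,0,0,0,0,0,-1,0,0,0,0,0,0,-1])

```text
time: 18.4
position: [0.4333, 0.1765, 0.0091]
ee_rot: [-0.002, 1.0, 0.001, -0.002]
contact_force: [0.3, -0.5, 7.4]
gripper_width: 0.0457
```

Call:
arm_command(steps=[0,0,0,0,0,0,-1,0,0,2,0,0,0,-1,0,0,4,0,0,0,-1,0,0,5,0,0,0,-1])

```text
time: 18.9
position: [0.4341, 0.1769, 0.162]
ee_rot: [-0.003, 1.0, 0.001, -0.0]
contact_force: [1.0, 0.3, -2.2]
gripper_width: 0.0449
```

Call:
arm_command(steps=[5.82,-2.4,0,0,0,0,-1,5.82,-2.4,0,0,0,0,-1,5.82,-2.4,0,0,0,0,-1,5.82,-2.4,-2,0,0,0,-1,5.82,-2.4,-3.6,0,0,0,-1])

```text
time: 19.52
position: [0.6085, 0.1037, 0.0517]
ee_rot: [-0.002, 1.0, 0.0, -0.001]
contact_force: [-0.5, 0.4, -1.7]
gripper_width: 0.0455
```

Call:
arm_command(steps=[0,0.04,-0.6,0,0,0,-1,0,0.04,-0.87,0,0,0,-1,0,0.04,-0.9,0,0,0,-1])

```text
time: 19.9
position: [0.6093, 0.1053, 0.0257]
ee_rot: [-0.003, 1.0, 0.0, -0.0]
contact_force: [0.7, 0.6, -1.8]
gripper_width: 0.0455
```

Call:
arm_command(steps=[0,0,-0.07,0,0,0,-1,0,0,-0.08,0,0,0,-1,0,0,-0.08,0,0,0,0.4,0,0,-0.08,0,0,0,0.4,0,0,-0.08,0,0,0,0.4])

```text
time: 20.52
position: [0.6095, 0.1053, 0.0236]
ee_rot: [-0.003, 1.0, 0.0, -0.0]
contact_force: [-0.0, -0.6, -0.0]
gripper_width: 0.0642
```

Call:
arm_command(steps=[0,0,2,0,0,0,0.4,0,0,4,0,0,0,0.6,-6.63,6.85,5,0,0,0,1,-6.63,6.85,5,0,0,0,1,-6.63,6.85,5,0,0,0,1])

```text
time: 21.15
position: [0.4785, 0.2405, 0.1637]
ee_rot: [-0.003, 1.0, 0.0, 0.0]
contact_force: [1.0, 1.8, 0.8]
gripper_width: 0.0922
```

Call:
arm_command(steps=[-2.28,2.33,0,0,0,0,1,-2.28,2.33,0,0,0,0,1,-2.28,2.33,0,0,0,0,1,-2.28,2.33,0,0,0,0,1])

```text
time: 21.65
position: [0.4108, 0.3098, 0.1638]
ee_rot: [-0.003, 1.0, -0.0, 0.001]
contact_force: [0.5, -0.2, 0.3]
gripper_width: 0.0917
```

```bash
python3 - <<'E'
from h import *
import h
X=snap("wrist")[2]; print(h.O["position"],h.O["ee_rot"],h.O["time"])
print(top(X,(.41,.3105),.045,.054,.066))
for c in("scene","side"):
  X=snap(c)[2];print(c,"jar",top(X,(.609,.105),.035,.083,.097),"stamp",top(X,(.613,.195),.03,.07,.083))
E
```

```text
[0.41075327 0.30980156 0.16379016] [-2.51946515e-03  9.99996572e-01 -2.51882553e-04  6.66943861e-04] 21.65
[4.102e-01 3.107e-01 2.810e-02 4.095e-01 3.106e-01 5.930e-02 8.280e+02]
scene jar [6.083e-01 1.094e-01 2.190e-02 6.101e-01 1.089e-01 9.020e-02 2.920e+02] stamp [6.123e-01 1.983e-01 1.190e-02 6.136e-01 1.986e-01 7.700e-02 1.110e+02]
side jar [6.079e-01 1.044e-01 2.220e-02 6.065e-01 1.021e-01 8.980e-02 2.470e+02] stamp [6.104e-01 1.951e-01 1.260e-02 6.109e-01 1.933e-01 7.580e-02 8.000e+01]
```

The jar is within about 2 mm of its disc. Cup next.

Call:
arm_command(steps=[-0.02,0.03,-2,0,0,0,1,-0.02,0.03,-4,0,0,0,1,-0.02,0.03,-4.8,0,0,0,1,-0.02,0.03,-4.86,0,0,0,1,-0.02,0.03,-4.86,0,0,0,-1], grip_force=20)

```text
time: 22.42
position: [0.4115, 0.3103, 0.0186]
ee_rot: [-0.003, 1.0, -0.002, 0.001]
contact_force: [-0.4, -0.1, 0.4]
gripper_width: 0.0839
```

Call:
arm_command(steps=[0,0,0,0,0,0,-1,0,0,0,0,0,0,-1,0,0,0,0,0,0,-1,0,0,0,0,0,0,-1,0,0,0,0,0,0,-1])

```text
time: 23.05
position: [0.4119, 0.3105, 0.0193]
ee_rot: [-0.003, 1.0, -0.002, 0.001]
contact_force: [-0.8, -0.7, 6.1]
gripper_width: 0.0551
```

Call:
arm_command(steps=[0,0,0,0,0,0,-1,0,0,2,0,0,0,-1,0,0,4,0,0,0,-1,0,0,5.5,0,0,0,-1])

```text
time: 23.55
position: [0.412, 0.3108, 0.1864]
ee_rot: [-0.003, 1.0, -0.002, 0.002]
contact_force: [2.3, 0.7, -1.3]
gripper_width: 0.0548
```

Call:
arm_command(steps=[6.87,-0.86,0,0,0,0,-1,6.87,-0.86,0,0,0,0,-1,6.87,-0.86,0,0,0,0,-1,6.87,-0.86,-1,0,0,0,-1,6.87,-0.86,-3,0,0,0,-1])

```text
time: 24.18
position: [0.622, 0.2847, 0.097]
ee_rot: [-0.005, 1.0, -0.003, 0.005]
contact_force: [0.1, 0.8, -1.5]
gripper_width: 0.0548
```

Call:
arm_command(steps=[-0.13,0,-1.2,-0.05,0.06,0,-1,-0.13,0,-1.9,-0.05,0.06,0,-1,-0.13,0,-2.03,-0.05,0.06,0,-1,-0.13,0,-2.03,-0.05,0.06,0,-1])

```text
time: 24.68
position: [0.6188, 0.2852, 0.0373]
ee_rot: [-0.001, 1.0, -0.003, 0.0]
contact_force: [-0.2, -1.0, -1.3]
gripper_width: 0.055
```

Call:
arm_command(steps=[0,0,-0.1,0,0,0,-1,0,0,-0.12,0,0,0,-1,0,0,-0.12,0,0,0,0.48,0,0,-0.12,0,0,0,0.48,0,0,-0.12,0,0,0,0.48])

```text
time: 25.3
position: [0.6189, 0.2852, 0.0338]
ee_rot: [-0.001, 1.0, -0.003, 0.0]
contact_force: [0.8, -0.8, -0.1]
gripper_width: 0.0682
```

Call:
arm_command(steps=[0,0,2,0,0,0,0.48,0,0,4,0,0,0,0.6,-2.3,-11,5.5,0,0,0,0.6,-2.3,-11,5.5,0,0,0,0.6,-2.3,-11,5.5,0,0,0,0.6])

```text
time: 25.92
position: [0.5804, 0.1014, 0.1792]
ee_rot: [-0.001, 1.0, -0.003, 0.001]
contact_force: [0.5, -0.9, 0.0]
gripper_width: 0.0737
```

Call:
arm_command(steps=[-1,-9,1.7,0,0,0,0.6,-1,-9,1.7,0,0,0,0.6,-1,-9,1.7,0,0,0,0.6,-1,-9,1.7,0,0,0,0.6,-1,-9,1.7,0,0,0,0.6])

```text
time: 26.55
position: [0.5496, -0.1732, 0.231]
ee_rot: [0.0, 1.0, -0.006, 0.001]
contact_force: [0.2, 0.2, 0.3]
gripper_width: 0.0732
```

Call:
arm_command(steps=[0,0,0,0,0,0,0.6,0,0,0,0,0,0,0.6])

```text
time: 26.8
position: [0.5497, -0.1717, 0.2309]
ee_rot: [-0.0, 1.0, -0.005, 0.001]
contact_force: [-0.5, -0.3, -0.3]
gripper_width: 0.0736
```

```bash
python3 - <<'E'
from h import *
import h
X=snap("wrist","w6.png")[2]; print(h.O["position"],h.O["ee_rot"],h.O["time"])
print("narrow",top(X,(.608,-.168),.04,.13,.15),"wide",top(X,(.61,-.168),.05,.095,.108),"stand",top(X,(.61,-.168),.085,.052,.066))
p,d,X=snap("scene","s6.png");print("cup",top(X,(.618,.285),.05,.068,.083),top(X,(.609,.105),.035,.083,.097),top(X,(.613,.195),.03,.07,.083))
p,d,X=snap("side");print("cup",top(X,(.618,.285),.05,.068,.083))
a=cv2.imread("pics/s6.png")[150:340,130:440];cv2.imwrite("pics/s6c.png",cv2.resize(a,None,fx=2.4,fy=2.4))
E
```

```text
[ 0.54973576 -0.17172371  0.23086084] [-1.15613172e-04  9.99986646e-01 -5.00520598e-03  1.28172402e-03] 26.8
narrow [ 6.063e-01 -1.680e-01  2.100e-02  6.067e-01 -1.681e-01  1.375e-01
  2.299e+03] wide [ 6.102e-01 -1.688e-01  2.990e-02  6.210e-01 -1.710e-01  1.015e-01
  1.450e+03] stand [ 6.1060e-01 -1.6830e-01  7.0100e-02  6.1490e-01 -1.6840e-01  5.9600e-02
  1.2191e+04]
cup [6.163e-01 2.875e-01 2.900e-02 6.168e-01 2.880e-01 7.470e-02 2.130e+02] [6.093e-01 1.082e-01 2.180e-02 6.102e-01 1.091e-01 9.040e-02 2.910e+02] [6.122e-01 1.982e-01 1.210e-02 6.133e-01 1.986e-01 7.720e-02 1.060e+02]
cup [6.168e-01 2.840e-01 2.990e-02 6.093e-01 2.851e-01 7.280e-02 1.210e+02]
```

View pics/s6c.png

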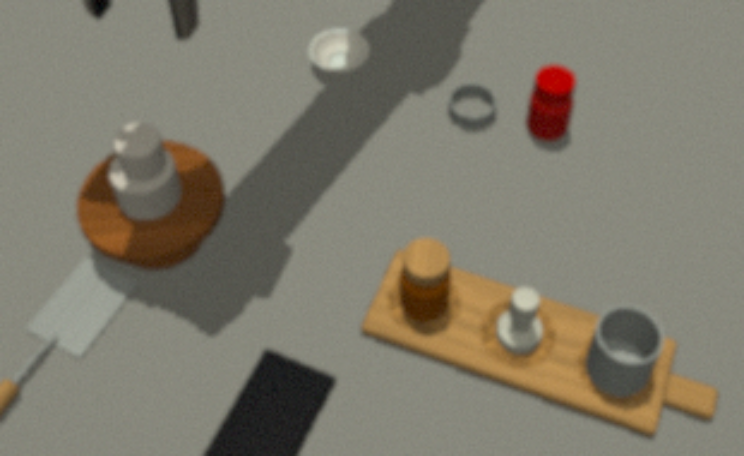

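All five stand where they should. In the scene crop the jar is at (280,425), the stamp at (320,522), the cup at (350,625) and the cake at (170,145). The narrow tier is 4 mm off the wide one's axis with 8 mm allowed, and nudging it would risk more than it gains. Handing in.

```bash
python3 -c "
from workcell import *
print(hand_in(), get_obs()['time'])"
```

```text
the job is handed in; nothing more can be done
the job is handed in; nothing more can be done
```

I built the cake on the stand and put the cup, stamp and jar on their discs. The job was handed in at about 27 s of the 136 s allowed. The hand-in reported no verdict, so what follows rests on my own last camera checks.

| Thing | Measured offset | Allowed |
|---|---|---|
| Wide tier from the stand's centre | under 1 mm | 12 mm |
| Narrow tier from the wide tier's axis | about 4 mm, towards the robot | 8 mm |
| Cup, stamp and jar from their disc centres | within about 2 mm | 12 mm |

- **Narrow tier:** it is not perfectly centred. It met the wide tier with about 17 N as I lowered it, and the wrist was pushed about 2 mm off line. The three cameras put the offset between 4 and 5 mm, so I left it rather than risk moving the stack.
- **Upright and clear:** everything stands upright in the last picture, and the gripper was open and clear of everything. I judged upright by eye and by the measured top heights, and did not measure tilt angles or speeds.
- **Camera disagreement:** the two fixed cameras differ from each other by about 4 mm in y. Their average agreed with the wrist camera to about 2 mm, so I corrected for it.

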